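# Press the crystal and rectifier tube home

## Task

The large brass crystal in its dark two-pin socket and the smoked-glass rectifier tube in its round ceramic socket have both worked up out of their sockets. Press each straight down until it is fully home, its underside against the top of its socket, then let go. Leave the small spare crystal parked standing up in its cork block as it is, and do not shift or tip the ceramic bushing.

Things in the scene. Friction and masses are not known exactly. Their poses are not given: they have to be found in the camera images.
- crystal_top (a point): Centre of the flat top of the large brass can, 36 x 20 mm (long side along y), 36 mm tall, in a fixed dark plastic block 56 x 40 x 22 mm on the slate shelf (slate top at z = 8 mm). z is up. Stands 11 to 16 mm proud on two steel pins. Slides only straight down under about 7 N, stays where left, meets a firm stop. Fully home this point is at z = 66 mm above the work surface.
- tube_top (a point): Centre of the 18 mm flat crown of the smoked-glass tube, upright, 34 mm across, 75 mm tall with its dark base, in a round white ceramic socket 48 mm across on a fixed 56 mm steel plate, 22 mm high in all, on the slate. z is up. Stands 11 to 16 mm proud. Slides only straight down under about 8 N, stays where left, meets a firm stop. Fully home this point is at z = 105 mm.
- spare_top (a point): Centre of the top of the small spare brass crystal, 20 x 11 mm and 22 mm tall (about half the size of the large one), parked on its pins in a fixed plain cork block 50 x 50 x 18 mm on the slate; this point starts at z = 58 mm. Not to be pressed: it slides down under about 4 N.
- bushing: White ceramic feedthrough bushing standing loose and upright on the slate shelf: stepped, ribbed, 38 mm across at the foot, 56 mm tall with the steel stud on top. Origin at the centre of its underside, z up. To be left standing where it is.
Things that resemble listed ones, but are neither listed nor needed, are in the scene too. Leave any green look-alike of the bushing alone.

How it is judged:
By the outcome, as a careful person would: the job done as asked, in the order asked, and still so for the second after the job is handed in, with the robot touching nothing.
It also fails if it takes over 34 s, if anything falls off the work surface, if the arm or the gripper's body presses on something with over 40 N, if the wrist force passes 120 N, or if a joint passes its speed limit or range.

## Robot

A 7-joint arm with a two-finger parallel gripper is mounted at the origin on the work surface. World frame = base frame: x ahead of the robot, y to its left, z up, the work surface at z = 0. Lengths are in m, angles in degrees, forces in N, time in s.
With the tool pointing down it reaches from about 0.425 to 0.875 m from the base axis. Payload 8.4 kg.
Tool frame: the origin (TCP) lies on the front face of the gripper's body, between the roots of the fingers; the fingertips stand 73 mm ahead of it and the grasp point (between the pads) lies 54 mm ahead of it; y points along the fingers, z is the direction in which the jaws open and shut, and the axes are right-handed (so a half turn about y gives the same grasp; the last joint's range is limited). The gripper opens to 85 mm and grips with 20 to 120 N. Pads are 22 mm wide; open, the fingers measure 114 mm over their backs; the gripper's body (76 mm by 85 mm) begins 54 mm behind the grasp point. The pads swing forward as they close: fully open they stand 13 mm farther back than shut.
Start: joints at [-82.116, 19.091, 2.286, 83.961, -0.768, 76.965, -3.352], TCP at [0.152, 0.632, 0.304] pointing down, gripper open.
Joint ranges: [-147.57, 147.57], [-21.85, 119.76], [-74.77, 79.35], [14.55, 137.4], [-85.83, 265.84], [4.83, 119.75], [-152.11, 152.11]. Speed limits (degrees/s): [127.2, 127.2, 159.86, 159.86, 180, 180, 180].

## Interface

Orientations are given as a 3x3 rotation matrix whose columns are the frame's x, y, z axes.
In Python, from cell import read_state, snapshot, sign_off gives the robot as it stands.
- The arm moves only by the shell command python3 -m crank 'ROWS'. ROWS is text: rows parted by semicolons, each of 7 numbers parted by spaces: the turn, a rotation vector about the tool's x, y, z in degrees, then the shift along the tool's x, y, z in cm, then the gripper command: -1 is shut, 1 is fully open, values between are in proportion. In form: ax ay az dx dy dz fingers; .... A call has 1 to 10 rows; each row shifts and turns the commanded pose from where the row before left it, along the tool's axes as they then stand; what a row does not reach is not made up. A row lasts 1/10 s, in which the tool goes at most 50 mm and 8.59 degrees, less where a joint would pass 70% of its speed; a pose out of reach is approached as far as the arm can. A call is refused whole if a number of a shift passes 5 or a number of a turn 8.59, either way. A call with a gripper value outside its range is refused whole. The fingers move at their own pace and stop on an object; the grip force is fixed at half the most. Time passes only in rows, so rows that do not move let the fingers close. It gives the time, the measured TCP pose, the force and the opening at its end, in the units of the state.
- read_state(): the state, without advancing time (a new reading comes with each control period).
- snapshot(name): name is "scene" or "side" or "wrist"; returns a dict with "image" (480x640x3 uint8, red, green, blue), "camera_matrix" (3x3 intrinsics, pixels), "pose" (4x4, takes a point from camera to world coordinates). Camera axes: x right, y down, z forward; pixel columns grow to the right and rows downward; lengths in m; the calibration is good to about 2 mm. The wrist camera is an equidistant fisheye: a pixel r from the principal point sees the ray r / f radians off the axis. A picture is of the moment at which its call begins. There is no depth.
- sign_off(): hands the job in, once; it reports no verdict.
The state is a dict: "time": time; "q": joint angles; "joint_velocities": joint speeds; "effort": joint torques, N m; "eef_pos": TCP position; "eef_rot": TCP orientation; "contact_force": force on the tool from outside, world axes, zero at the start; "ft_torque": the same for the moment, N m; "opening": opening from 0.0 (shut) to 1.0 (fully open).
Only numpy, scipy, OpenCV 4.12 (cv2) and the standard library are available. Lean on these libraries where they do the work, as an engineer would, in place of code of your own. Each camera call takes 0.05 s, during which the arm holds its last target.

## Working session

There is one attempt and no reset: what is moved stays moved. The work goes in short steps, Python scripts to look and compute and a shell command to move; the robot and the scene stay as the last step left them, time stands still between calls to the robot, and variables do not carry over. Pictures are saved under pics/ and viewed, and the job is handed in when it is done.

```bash
ls; mkdir -p pics; python3 - <<'E'
from cell import *
import cv2,json,numpy as np
s=read_state()
for k in s: print(k,np.round(s[k],3).tolist())
for n in ["scene","side","wrist"]:
    d=snapshot(n); cv2.imwrite(f"pics/{n}0.png",d["image"][:,:,::-1]); print(n,np.round(d["camera_matrix"],1).tolist(),np.round(d["pose"],3).tolist())
    np.savez(f"{n}0.npz",**d)
E
```

```text
pics
time 0.0
q [-82.116, 19.131, 2.284, 84.012, -0.769, 76.965, -3.352]
joint_velocities [-0.041, -0.063, -0.08, -0.019, 0.026, 0.086, -0.131]
effort [-0.0, -65.856, 1.365, -40.556, 0.017, 0.012, -0.0]
eef_pos [0.152, 0.632, 0.303]
eef_rot [[0.972, -0.0, 0.235], [-0.235, -0.002, 0.972], [0.0, -1.0, -0.002]]
contact_force [0.007, 0.29, 0.473]
ft_torque [-0.06, -0.001, -0.019]
opening 1.001
scene [[472.4, 0.0, 319.9], [0.0, 472.4, 237.5], [0.0, 0.0, 1.0]] [[0.471, 0.717, -0.513, 0.961], [0.882, -0.381, 0.276, -0.35], [0.003, -0.583, -0.812, 0.852], [0.0, 0.0, 0.0, 1.0]]
side [[580.3, 0.0, 314.2], [0.0, 580.3, 234.7], [0.0, 0.0, 1.0]] [[0.894, -0.284, 0.346, -0.02], [-0.448, -0.56, 0.697, -1.14], [-0.004, -0.779, -0.627, 1.035], [0.0, 0.0, 0.0, 1.0]]
wrist [[371.6, 0.0, 320.8], [0.0, 371.6, 245.5], [0.0, 0.0, 1.0]] [[0.234, 0.936, 0.264, 0.085], [0.972, -0.225, -0.064, 0.647], [-0.0, 0.272, -0.962, 0.373], [0.0, 0.0, 0.0, 1.0]]
```

View pics/scene0.png

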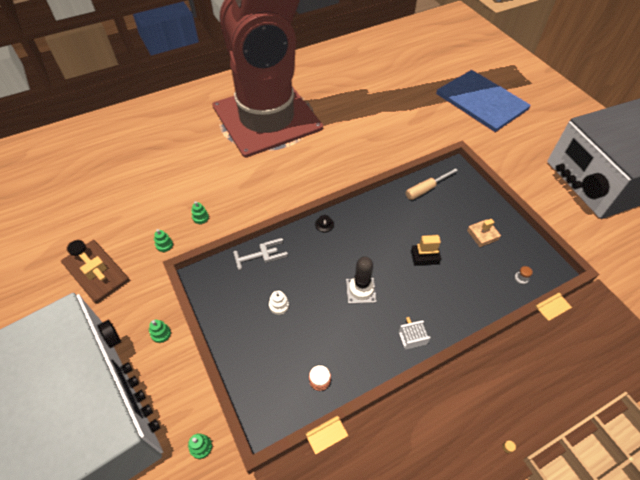

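View pics/side0.png

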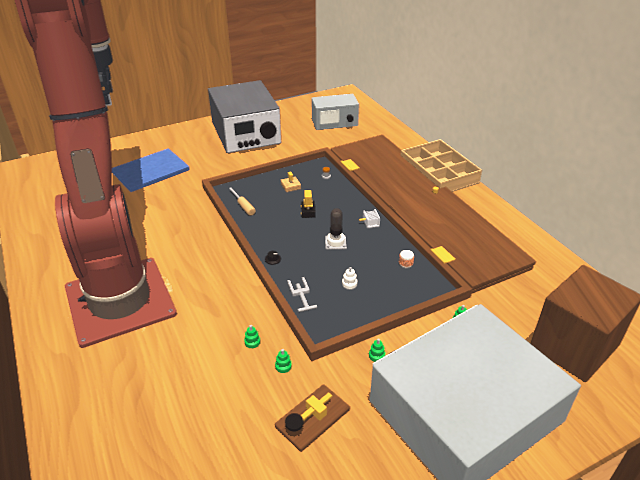

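View pics/wrist0.png

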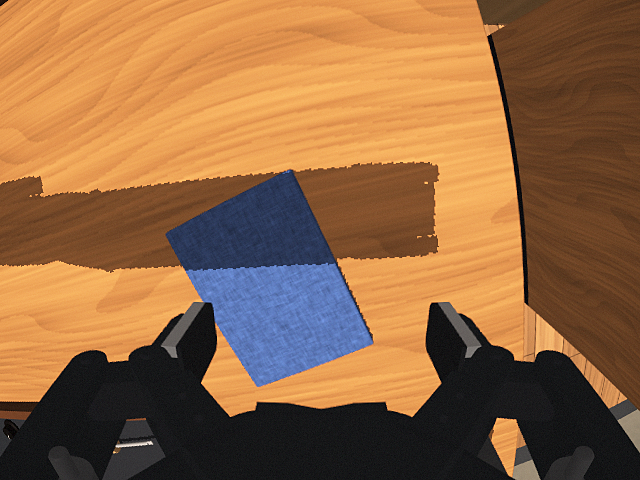

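```bash
python3 - <<'E'
import cv2,numpy as np
a=np.load("scene0.npz")["image"];b=np.load("side0.npz")["image"]
c=a[205:315,330:510];d=b[165:260,270:390]
cv2.imwrite("pics/za.png",cv2.resize(c[:,:,::-1],None,fx=4.4,fy=4.4,interpolation=cv2.INTER_CUBIC))
cv2.imwrite("pics/zb.png",cv2.resize(d[:,:,::-1],None,fx=6,fy=6,interpolation=cv2.INTER_CUBIC))
E
```

```text
(no output)
```

View pics/za.png

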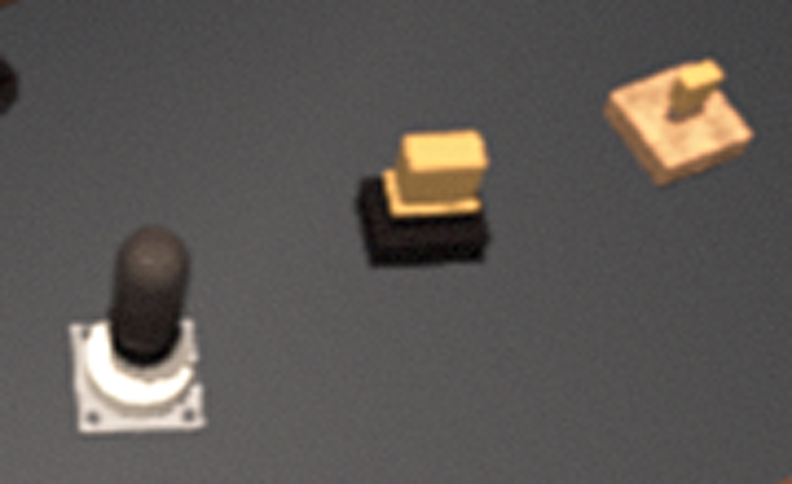

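View pics/zb.png

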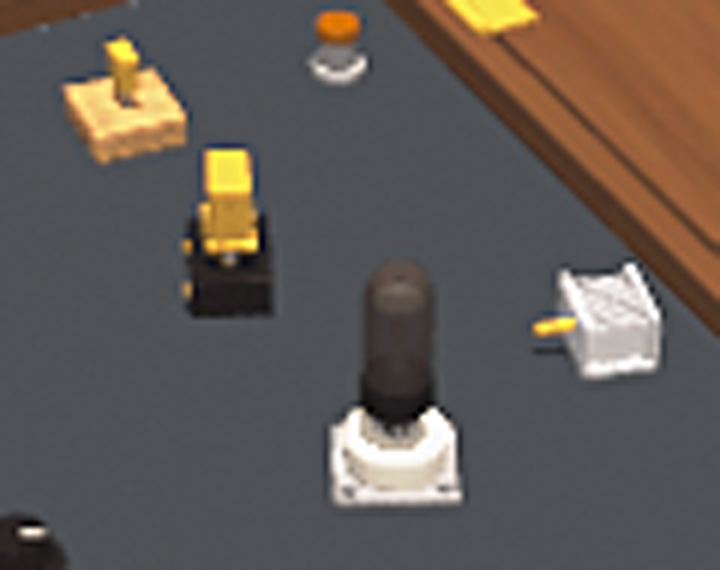

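```bash
cat > h.py <<'E'
import numpy as np
def ray(n,u,v):
    d=np.load(n+"0.npz");K=d["camera_matrix"];P=d["pose"]
    r=P[:3,:3]@np.linalg.inv(K)@[u,v,1];return P[:3,3],r/np.linalg.norm(r)
def tri(p,q):
    o1,d1=ray("scene",*p);o2,d2=ray("side",*q)
    A=np.stack([d1,-d2],1);t=np.linalg.lstsq(A,o2-o1,rcond=None)[0]
    a=o1+t[0]*d1;b=o2+t[1]*d2;return (a+b)/2,np.linalg.norm(a-b)
def atz(n,p,z):
    o,d=ray(n,*p);return o+d*(z-o[2])/d[2]
A=lambda x,y:(330+x/4.4-.39,205+y/4.4-.39)
B=lambda x,y:(270+x/6-.42,165+y/6-.42)
E
python3 - <<'E'
from h import *
np.set_printoptions(precision=4,suppress=True)
for n,a,b in [("crystal",A(443,151),B(227,171)),("tube",A(153,245),B(401,276)),("spare",A(701,75),B(121,51))]:
    print(n,tri(a,b))
print("bush",tri((278,293),(349.5,268)))
# plates
print("tube plate corners z~11mm", [atz("scene",A(*p),.011) for p in [(70,325),(195,322),(205,427),(80,431)]])
print("crystal top corners scene z.08",[atz("scene",A(*p),.079)for p in [(405,133),(480,130),(486,168),(402,172)]])
print("sock block side bottom",[atz("side",B(*p),.03)for p in [(190,243),(270,250)]])
E
```

```text
crystal (array([0.5782, 0.1088, 0.0752]), np.float64(0.0015318492300186056))
tube (array([ 0.5834, -0.0546,  0.1193]), np.float64(0.004105631195302092))
spare (array([0.5898, 0.2579, 0.0547]), np.float64(0.0017068442243029205))
bush (array([ 0.5377, -0.2129,  0.0593]), np.float64(0.0015997470398881203))
tube plate corners z~11mm [array([ 0.5458, -0.0663,  0.011 ]), array([ 0.572 , -0.0137,  0.011 ]), array([ 0.6212, -0.039 ,  0.011 ]), array([ 0.5963, -0.0901,  0.011 ])]
crystal top corners scene z.08 [array([0.563 , 0.0979, 0.079 ]), array([0.5778, 0.1294, 0.079 ]), array([0.5964, 0.119 , 0.079 ]), array([0.5803, 0.084 , 0.079 ])]
sock block side bottom [array([0.563 , 0.1191, 0.03  ]), array([0.5954, 0.0961, 0.03  ])]
```

```bash
python3 -m crank '0 0 0 2 0 -1.5 -1; 0 0 0 3.5 0 -2.7 -1; 0 0 0 3.5 0 -2.7 -1; 0 0 0 3.5 0 -2.7 -1; 0 0 0 3.5 0 -2.7 -1; 0 0 0 3.5 0 -2.7 -1; 0 0 0 3.5 0 -2.7 -1; 0 0 0 3.5 0 -2.7 -1; 0 0 0 3.5 0 -2.7 -1; 0 0 0 3.5 0 -2.7 -1'
cat >> h.py <<'E'
def go(t):
    from cell import read_state
    s=read_state();R=np.array(s["eef_rot"]);print("t",s["time"],"pos",np.round(s["eef_pos"],4),"tool cm",np.round(R.T@(np.array(t)-s["eef_pos"])*100,2),"down",np.round(R[:,1],3),"x",np.round(R[:,0],3),"F",np.round(s["contact_force"],1),"open",s["opening"])
E
python3 -c "
from h import *;go([.579,.108,.25])"
```

```text
time: 1.15
eef_pos: [0.4184, 0.3007, 0.3039]
eef_rot: [[0.972, -0.0, 0.235], [-0.235, 0.0, 0.972], [-0.0, -1.0, 0.0]]
contact_force: [1.9, -0.7, -0.3]
opening: -0.003
t 1.15 pos [0.4184 0.3007 0.3039] tool cm [ 20.14   5.39 -14.97] down [-0.  0. -1.] x [ 0.972 -0.235 -0.   ] F [ 1.9 -0.7 -0.3] open -0.0029002994868464146
```

```bash
python3 -m crank '0 0 0 3.5 0 -2.6 -1; 0 0 0 3.5 1 -2.6 -1; 0 0 0 3.5 1 -2.6 -1; 0 0 0 3.5 1 -2.6 -1; 0 0 0 3 1 -2 -1; 0 0 0 1.5 0.5 -1 -1; 0 0 0 0 0 0 -1;0 0 0 0 0 0 -1'
python3 -c "
from h import *;go([.579,.108,.25])
from cell import *
import cv2
for n in ['scene','side','wrist']:
    d=snapshot(n);np.savez(n+'1.npz',**d);cv2.imwrite('pics/'+n+'1.png',d['image'][:,:,::-1])
a=cv2.imread('pics/scene1.png')[160:310,330:530];b=cv2.imread('pics/side1.png')[130:270,240:400]
cv2.imwrite('pics/z1.png',np.hstack([cv2.resize(a,(400,300)),cv2.resize(b,(400,300))]))
"
```

```text
time: 1.95
eef_pos: [0.5658, 0.1289, 0.2586]
eef_rot: [[0.972, -0.001, 0.235], [-0.235, -0.0, 0.972], [-0.001, -1.0, -0.0]]
contact_force: [0.4, 0.6, 0.2]
opening: -0.001
t 1.95 pos [0.5658 0.1289 0.2586] tool cm [ 1.78  0.86 -1.72] down [-0.001 -0.    -1.   ] x [ 0.972 -0.235 -0.001] F [0.4 0.6 0.2] open -0.0014520714291837156
```

View pics/wrist1.png

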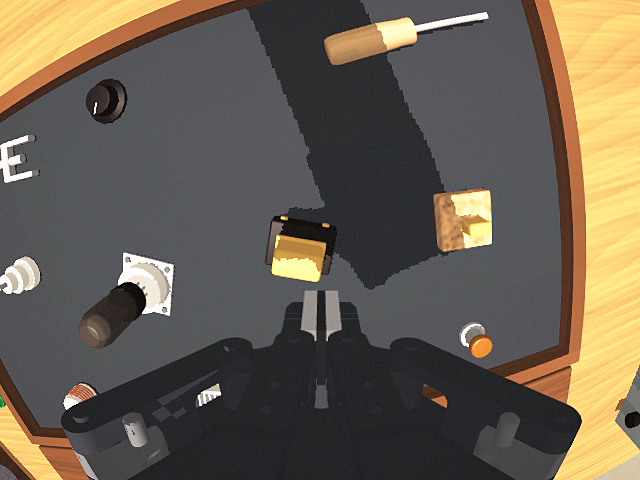

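View pics/z1.png

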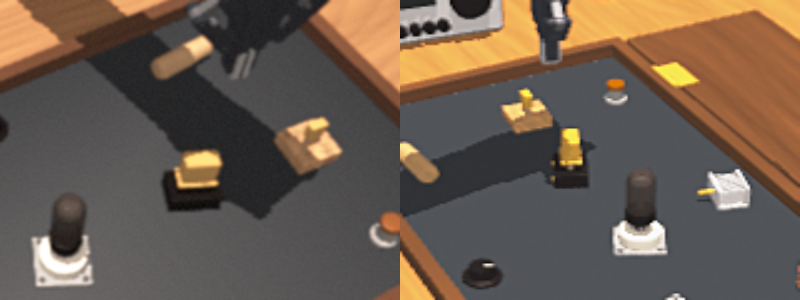

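```bash
cat >> h.py <<'E'
def wr(k,u,v,z):
    d=np.load("wrist%d.npz"%k);K=d["camera_matrix"];P=d["pose"]
    x=np.array([u-K[0,2],v-K[1,2]]);r=np.hypot(*x);th=r/K[0,0]
    w=P[:3,:3]@np.r_[x/r*np.sin(th),np.cos(th)];o=P[:3,3];return np.round(o+w*(z-o[2])/w[2],4)
E
python3 -c "
from h import *
print(wr(1,298,266,.079),wr(1,95,333,.118),wr(1,477,226,.058),wr(1,321,295,.185))"
python3 - <<'E'
import cv2
a=cv2.imread('pics/wrist1.png')[190:370,60:350]
cv2.imwrite('pics/z1w.png',cv2.resize(a,None,fx=2.7,fy=2.7,interpolation=cv2.INTER_CUBIC))
E
```

```text
[0.5783 0.11   0.079 ] [ 0.5836 -0.0485  0.118 ] [0.5863 0.2526 0.058 ] [0.5593 0.1312 0.185 ]
```

View pics/z1w.png

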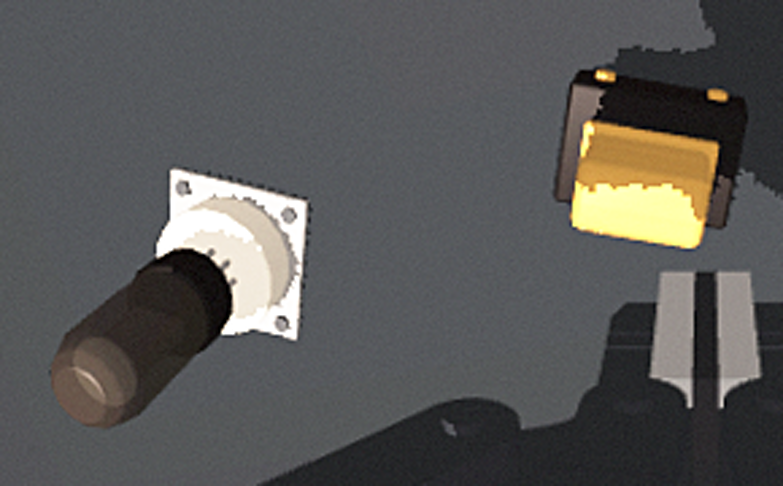

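```bash
python3 -c "
from h import *;go([.5785,.109,.165])"; python3 -m crank '0 0 0 1 2 -1 -1; 0 0 0 0.8 3 -0.6 -1; 0 0 0 0 3 0 -1; 0 0 0 0 1.3 0 -1; 0 0 0 0 0 0 -1; 0 0 0 0 0 0 -1'; python3 -c "
from h import *;go([.5785,.109,.165])
from cell import *
import cv2
I=[]
for n,(y,x) in dict(scene=(190,370),side=(150,250),wrist=(200,240)).items():
    d=snapshot(n);np.savez(n+'2.npz',**d);I.append(cv2.resize(d['image'][y:y+100,x:x+100,::-1],(266,266)) if n!='wrist' else cv2.resize(d['image'][y:y+160,x:x+160,::-1],(266,266)))
cv2.imwrite('pics/z2.png',np.hstack(I))
"
```

```text
t 2.1 pos [0.5655 0.1301 0.2592] tool cm [ 1.76  9.42 -1.75] down [ 0.     0.001 -1.   ] x [ 0.973 -0.233 -0.   ] F [-0.2  0.1  0.6] open 0.0023935700264808625
time: 2.7
eef_pos: [0.5801, 0.1097, 0.1671]
eef_rot: [[0.972, 0.001, 0.234], [-0.234, 0.0, 0.972], [0.001, -1.0, 0.001]]
contact_force: [-0.6, 0.0, 0.8]
opening: 0.004
t 2.7 pos [0.5801 0.1097 0.1671] tool cm [-0.13  0.21 -0.11] down [ 0.001  0.    -1.   ] x [ 0.972 -0.234  0.001] F [-0.6  0.   0.8] open 0.00372779314179841
```

View pics/z2.png

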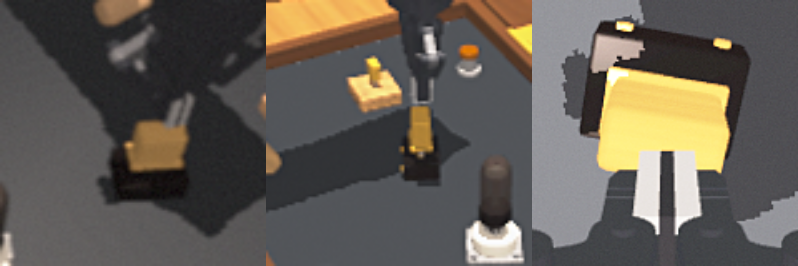

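```bash
python3 -m crank '0 0 0 -0.1 0.5 -0.1 -1; 0 0 0 0 0.5 0 -1; 0 0 0 0 0.3 0 -1; 0 0 0 0 0.2 0 -1'; python3 -c "
from h import *;go([.5785,.109,.139])"
```

```text
time: 3.25
eef_pos: [0.5783, 0.1082, 0.1504]
eef_rot: [[0.972, -0.001, 0.235], [-0.235, -0.0, 0.972], [-0.0, -1.0, -0.0]]
contact_force: [-1.5, -0.9, 5.0]
opening: -0.003
t 3.25 pos [0.5783 0.1082 0.1504] tool cm [-0.    1.14  0.08] down [-0.001 -0.    -1.   ] x [ 0.972 -0.235 -0.   ] F [-1.5 -0.9  5. ] open -0.003080253775767595
```

Contact at about z_tip 0.077 m; keep pressing gently.

```bash
python3 -m crank '0 0 0 0 0.3 0 -1; 0 0 0 0 0.3 0 -1; 0 0 0 0 0.2 0 -1; 0 0 0 0 0 0 -1'; python3 -m crank '0 0 0 0 0.2 0 -1; 0 0 0 0 0.1 0 -1;0 0 0 0 0 0 -1'
```

```text
time: 3.65
eef_pos: [0.5784, 0.1082, 0.1429]
eef_rot: [[0.972, -0.0, 0.235], [-0.235, -0.0, 0.972], [-0.0, -1.0, -0.0]]
contact_force: [-0.7, -0.1, 1.3]
opening: 0.002
time: 3.95
eef_pos: [0.5785, 0.1082, 0.14]
eef_rot: [[0.972, -0.0, 0.235], [-0.235, 0.0, 0.972], [-0.0, -1.0, -0.0]]
contact_force: [-3.1, -1.5, 3.9]
opening: -0.004
```

```bash
for i in 1; do python3 -m crank '0 0 0 0 0.1 0 -1; 0 0 0 0 0 0 -1'; done; python3 -m crank '0 0 0 0 0.1 0 -1; 0 0 0 0 0 0 -1'; python3 -m crank '0 0 0 0 0.1 0 -1; 0 0 0 0 0 0 -1'
```

```text
time: 4.15
eef_pos: [0.5785, 0.1082, 0.139]
eef_rot: [[0.972, -0.0, 0.235], [-0.235, 0.0, 0.972], [-0.0, -1.0, -0.0]]
contact_force: [-3.3, 0.4, 4.9]
opening: -0.004
time: 4.35
eef_pos: [0.5785, 0.1082, 0.1387]
eef_rot: [[0.972, -0.0, 0.235], [-0.235, 0.0, 0.972], [-0.0, -1.0, 0.0]]
contact_force: [-5.4, -1.1, 11.7]
opening: -0.002
time: 4.55
eef_pos: [0.5786, 0.1082, 0.1386]
eef_rot: [[0.972, -0.0, 0.235], [-0.235, 0.001, 0.972], [-0.0, -1.0, 0.001]]
contact_force: [-8.6, -1.4, 20.9]
opening: -0.001
```

Firm stop at tip z ≈ 0.066 m. Lift and inspect.

```bash
python3 -m crank '0 0 0 0 -1 0 -1; 0 0 0 0 -3 0 -1; 0 0 0 0 -4 0 -1; 0 0 0 0 -3 0 -1; 0 0 0 0.7 -0.5 -2.6 -1; 0 0 0 1.0 0 -3.5 -1; 0 0 0 1 0 -3.5 -1; 0 0 0 1 0 -3.5 -1; 0 0 0 0.5 0 -2.4 -1; 0 0 0 0 0 0 -1'; python3 -c "
from h import *
from cell import *
import cv2
I=[]
for n in ['scene','side','wrist']:
    d=snapshot(n);np.savez(n+'3.npz',**d);cv2.imwrite('pics/'+n+'3.png',d['image'][:,:,::-1])
a=cv2.imread('pics/scene3.png')[200:310,330:510];b=cv2.imread('pics/side3.png')[165:260,250:390]
cv2.imwrite('pics/z3.png',np.hstack([cv2.resize(a,(400,244),interpolation=2),cv2.resize(b,(360,244),interpolation=2)]))
go([.583,-.0525,.21])
"
```

```text
time: 5.55
eef_pos: [0.5826, -0.0572, 0.2523]
eef_rot: [[0.971, 0.001, 0.241], [-0.241, -0.002, 0.971], [0.001, -1.0, -0.002]]
contact_force: [0.1, -0.4, -0.2]
opening: -0.001
t 5.7 pos [ 0.5832 -0.0514  0.2519] tool cm [ 0.01  4.19 -0.11] down [ 0.  0. -1.] x [ 0.972 -0.234 -0.   ] F [0.6 0.6 0. ] open 0.003494623798447411
```

View pics/z3.png

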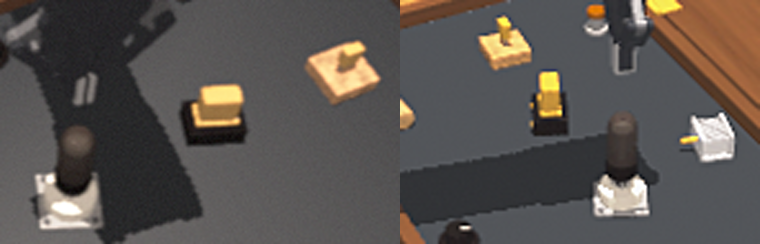

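View pics/wrist3.png

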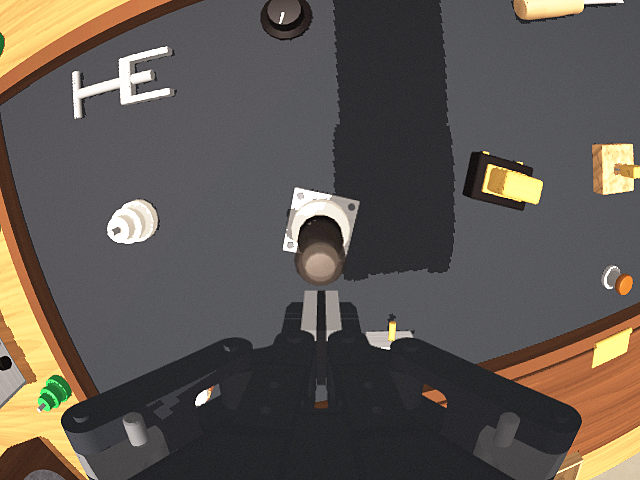

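```bash
python3 -c "
from h import *
print(wr(3,319,265,.118), wr(3,515,185,.066), [wr(3,*p,.010) for p in [(300,190),(358,202),(284,247),(343,260)]])"; python3 - <<'E'
import cv2
a=cv2.imread('pics/wrist3.png')[170:320,240:400]
cv2.imwrite('pics/z3w.png',cv2.resize(a,None,fx=4,fy=4,interpolation=2))
E
```

```text
[ 0.5835 -0.054   0.118 ] [0.5749 0.1009 0.066 ] [array([ 0.5506, -0.0629,  0.01  ]), array([ 0.5721, -0.0175,  0.01  ]), array([ 0.5958, -0.089 ,  0.01  ]), array([ 0.6197, -0.0413,  0.01  ])]
```

View pics/z3w.png

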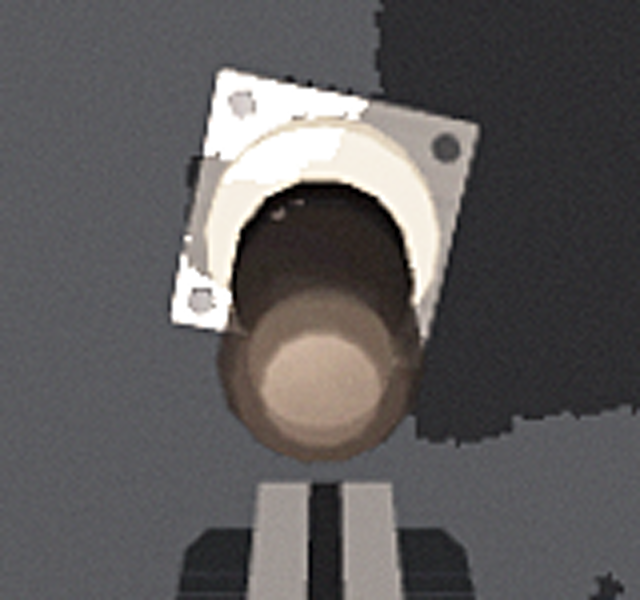

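```bash
python3 -m crank '0 0 0 0 1.5 -0.2 -1; 0 0 0 0 2 0 -1; 0 0 0 0 1.2 0 -1; 0 0 0 0 0.5 0 -1; 0 0 0 0 0 0 -1; 0 0 0 0 0 0 -1'; python3 -c "
from h import *;go([.583,-.0535,.1776])"
```

```text
time: 6.3
eef_pos: [0.5828, -0.0541, 0.2003]
eef_rot: [[0.972, 0.001, 0.234], [-0.234, -0.0, 0.972], [0.001, -1.0, 0.0]]
contact_force: [0.3, 0.3, 0.6]
opening: 0.001
t 6.3 pos [ 0.5828 -0.0541  0.2003] tool cm [-0.    2.27  0.06] down [ 0.001 -0.    -1.   ] x [ 0.972 -0.234  0.001] F [0.3 0.3 0.6] open 0.0012489768752469794
```

```bash
python3 -m crank '0 0 0 0 0.3 0 -1; 0 0 0 0 0.3 0 -1; 0 0 0 0 0.3 0 -1; 0 0 0 0 0.3 0 -1; 0 0 0 0 0 0 -1'; python3 -m crank '0 0 0 0 0.3 0 -1; 0 0 0 0 0.3 0 -1; 0 0 0 0 0.1 0 -1; 0 0 0 0 0 0 -1'; python3 -m crank '0 0 0 0 0.2 0 -1; 0 0 0 0 0 0 -1'
```

```text
time: 6.8
eef_pos: [0.5828, -0.0542, 0.1882]
eef_rot: [[0.972, 0.001, 0.235], [-0.235, 0.0, 0.972], [0.001, -1.0, 0.0]]
contact_force: [0.3, -0.3, 1.7]
opening: -0.001
time: 7.2
eef_pos: [0.5828, -0.0542, 0.1814]
eef_rot: [[0.972, 0.001, 0.235], [-0.235, 0.0, 0.972], [0.001, -1.0, 0.0]]
contact_force: [-1.1, -0.1, 3.9]
opening: 0.001
time: 7.4
eef_pos: [0.5828, -0.0543, 0.1794]
eef_rot: [[0.972, 0.001, 0.235], [-0.235, 0.0, 0.972], [0.001, -1.0, 0.0]]
contact_force: [-0.2, 0.8, 4.9]
opening: 0.004
```

```bash
python3 -m crank '0 0 0 0 0.1 0 -1; 0 0 0 0 0 0 -1'; python3 -m crank '0 0 0 0 0.1 0 -1; 0 0 0 0 0 0 -1'; python3 -m crank '0 0 0 0 0.1 0 -1; 0 0 0 0 0 0 -1'; python3 -m crank '0 0 0 0 0.1 0 -1; 0 0 0 0 0 0 -1'
```

```text
time: 7.6
eef_pos: [0.5828, -0.0543, 0.1785]
eef_rot: [[0.972, 0.001, 0.235], [-0.235, 0.0, 0.972], [0.001, -1.0, 0.0]]
contact_force: [-0.6, -0.4, 5.9]
opening: -0.001
time: 7.8
eef_pos: [0.5829, -0.0543, 0.1777]
eef_rot: [[0.972, 0.001, 0.235], [-0.235, 0.0, 0.972], [0.001, -1.0, 0.001]]
contact_force: [-2.1, 1.3, 9.1]
opening: 0.003
time: 8.0
eef_pos: [0.583, -0.0543, 0.1776]
eef_rot: [[0.972, 0.001, 0.235], [-0.235, 0.001, 0.972], [0.001, -1.0, 0.001]]
contact_force: [-5.7, 0.5, 16.5]
opening: -0.004
time: 8.2
eef_pos: [0.5832, -0.0544, 0.1775]
eef_rot: [[0.972, 0.002, 0.235], [-0.235, 0.001, 0.972], [0.002, -1.0, 0.002]]
contact_force: [-9.1, 0.5, 26.2]
opening: 0.0
```

Firm stop at the expected 0.1776. Lift off and check.

```bash
python3 -m crank '0 0 0 0 -1 0 -1; 0 0 0 0 -3 0 -1; 0 0 0 0 -4 0 -1; 0 0 0 0 -4 0 -1; 0 0 0 -3 -1 2 -1; 0 0 0 -4 0 2 -1; 0 0 0 -2 0 1 -1; 0 0 0 0 0 0 -1;0 0 0 0 0 0 -1'; python3 -c "
from h import *
from cell import *
import cv2
for n in ['scene','side','wrist']:
    d=snapshot(n);np.savez(n+'4.npz',**d);cv2.imwrite('pics/'+n+'4.png',d['image'][:,:,::-1])
a=cv2.imread('pics/scene4.png')[200:320,260:510];b=cv2.imread('pics/side4.png')[165:295,260:400]
cv2.imwrite('pics/z4.png',np.hstack([cv2.resize(a,(480,230),interpolation=2),cv2.resize(b,(300,279),interpolation=2)[:230]]))
b0=cv2.imread('pics/side0.png')[165:295,270:390]; b1=cv2.imread('pics/side4.png')[165:295,270:390]
cv2.imwrite('pics/z5.png',np.hstack([cv2.resize(x,None,fx=3.3,fy=3.3,interpolation=2) for x in (b0,b1)]))
"
```

```text
time: 9.1
eef_pos: [0.5068, 0.0156, 0.3052]
eef_rot: [[0.972, 0.001, 0.234], [-0.234, 0.0, 0.972], [0.001, -1.0, 0.001]]
contact_force: [-0.3, -0.3, -0.6]
opening: -0.001
```

View pics/z5.png

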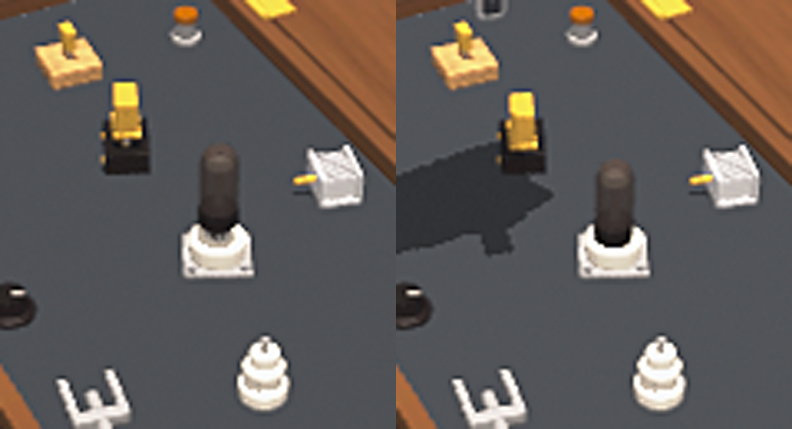

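View pics/scene4.png

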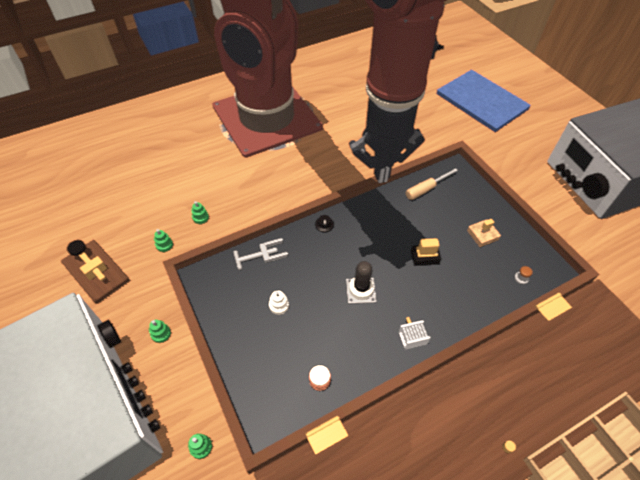

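Both parts now sit flush in their sockets: the crystal top is near scene pixel (429,246) and the tube near (364,270). The spare (487,228) and the bushing (278,300) look unchanged, and the arm is clear of everything.

```bash
python3 -c "
from cell import *
sign_off()"
```

```text
the job is handed in; nothing more can be done
```

I pressed the large crystal home first, then the tube, using the shut fingertips. I then lifted clear and handed the job in at about 9.3 s.

- **Crystal:** it met a firm stop at a fingertip height of about 65.6 mm (66 mm expected), and the upward force rose to about 21 N there.
- **Tube:** it met a firm stop at about 104.5 mm (105 mm expected), with the force rising to about 26 N.
- **Final pictures:** both parts sit flush on their sockets. The spare crystal and the bushing look the same as at the start, and nothing touches the robot.
- **Disagreement:** after the crystal press, a rough wrist-camera fix put the crystal top about 8–9 mm from where I pressed. That picture was taken near the edge of the lens with a hand-picked pixel. The scene, side and earlier wrist views agreed with each other to about 2 mm.

No check failed.

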